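Close up the tool chest

TASK

Close up the small black tool chest on the bench with your fingertips, without forcing anything: first push both red drawers fully home, and only then push the lid down from its outside until it is fully shut. Do not disturb the jar, tape measure, spray can or screwdriver that stand around it.

Things in the scene. Friction and masses are not known exactly. Their poses are not given: they have to be found in the camera images.
- chest: Black tool chest fixed to the bench, 180 mm deep (its x), 270 mm wide (its y), its open rim 90 mm above the bench. Origin: centre of its underside, on the bench. Its -x axis points out of the front, where the drawers are; +y is to the left for a person facing the front; z is up. Its drawers and lid need only light pushes; leaning hard on it (over 50 N) counts as forcing it.
- drawer_left (a joint): How far the left drawer (at +y of the chest) is out, m: 0 = fully home, up to 0.12. It starts 0.03 to 0.09 out, slides along the chest's x axis with about 2.5 N of friction, stays where it is left and meets a hard stop when home.
- drawer_right (a joint): The same for the right drawer (at -y of the chest).
- drawer_left_face (a point): Centre of the outer face of the left drawer's red front panel, 36 mm above the bench; moves with the drawer; axes as the chest. The flat panel is 126 mm wide, 56 mm high (8 to 64 mm above the bench) and 12 mm thick; its face stands 102 mm in front of the chest's origin when home, 65.5 mm to the side of it. The drawer is filled with foam almost to its top, so there is no wall to hold.
- drawer_right_face (a point): The same for the right drawer.
- lid (a joint): Opening angle of the lid, rad: 0 = shut, lying flat on the rim; grows as the front edge rises, at most 1.35. It starts at 0.95 to 1.2. A stiff hinge holds it at any angle; it takes about 3 to 7 N at the edge to push it down.
- lid_hinge (a point): Middle of the back edge of the lid's outer (upper) face; the hinge axis runs here along the chest's y, 90 mm behind the chest's origin, 13 mm under this point when the lid is shut (103 mm above the bench). Axes turn with the lid.
- lid_edge (a point): Middle of the free front edge of the lid's outer face, 186 mm from lid_hinge; the lid is a flat black panel 270 mm wide and 12 mm thick, with three red ribs 2 mm proud on the outer face. Its x axis points from edge to hinge, its z axis out of the outer face (up when shut, backwards and up when open).
- lid_liner: Grey felt pad 155 x 246 x 6 mm on the underside of the lid; not to be touched by the fingers. Origin on the hinge axis.
- screw_jar: Glass jar with yellow cap, 54 mm across, 70 mm tall, standing in front of the drawers; origin at the centre of its underside. Leave alone.
- tape: Yellow tape measure, 70 x 36 x 66 mm, standing to the left of the chest; origin at the centre of its underside. Leave alone.
- spray_can: White and blue spray can, 64 mm across, 190 mm tall, standing close beside the left side of the chest; origin at the centre of its underside. Leave alone.
- driver: Orange-handled screwdriver about 200 mm long and 30 mm thick, lying to the right of the drawers; origin at its underside. Leave alone.

How it is judged:
By the outcome, as a careful person would: the job done as asked, in the order asked, and still so for the second after the job is handed in, with the robot touching nothing.
It also fails if it takes over 59 s, if anything falls off the work surface, if the arm or the gripper's body presses on something with over 40 N, if the wrist force passes 120 N, or if a joint passes its speed limit or range.

ROBOT

A 6-joint arm with a two-finger parallel gripper is mounted at the origin on the work surface. World frame = base frame: x ahead of the robot, y to its left, z up, the work surface at z = 0. Lengths are in m, angles in degrees, forces in N, time in s.
With the tool pointing down it reaches from about 0.4 to 0.825 m from the base axis. Payload 7 kg.
Tool frame: the origin (TCP) lies on the mounting face of the last link; the fingertips stand 178 mm ahead of it and the grasp point (between the pads) lies 159 mm ahead of it; z points along the fingers, y is the direction in which the jaws open and shut (so a half turn about z gives the same grasp; the last joint's range is limited). The gripper opens to 88 mm and grips with 3 to 60 N. Pads are 19 mm wide; open, the fingers measure 130 mm over their backs; the gripper's body (78 mm by 193 mm) begins 47 mm behind the grasp point.
Start: joints at [89.731, 20.546, 0.682, 0, -70.136, -16.507], TCP at [0.195, 0.646, 0.405] pointing down, gripper open.
Joint ranges: [-176.03, 176.03], [-82.01, 121.73], [-58.28, 71.71], [-173.87, 95.51], [-174.79, -0.11], [-173.66, 173.66]. Speed limits (degrees/s): [136.94, 136.94, 172.46, 180, 180, 180].

INTERFACE

Orientations are given as [roll, pitch, yaw] about the fixed x, y, z axes, in that order (R = Rz(yaw) Ry(pitch) Rx(roll)).
In Python, from plant import r gives the robot as it stands. The module is installed in compiled form; this text tells all that it offers.
- The arm moves only by the tool carry_out, never from a script. Its argument "plan" is a list of rows, each a list of 3 entries, a list of its own where there are three numbers: the shift along the tool's x, y, z in m, then the turn, a rotation vector about the tool's x, y, z in degrees, then the closure in counts, from 0 (fully open) to 255 (shut). In form: [[[x, y, z], [ax, ay, az], hand], ...]. A call has 1 to 12 rows; each row shifts and turns the commanded pose from where the row before left it, along the tool's axes as they then stand; what a row does not reach is not made up. A row lasts 1/12 s, in which the tool goes at most 41.7 mm and 7.16 degrees, less where a joint would pass 70% of its speed; a pose out of reach is approached as far as the arm can. A call is refused whole if a number of a shift passes 0.0417 or a number of a turn 7.16, either way. A call with a gripper value outside its range is refused whole. The fingers move at their own pace and stop on an object; "grip_force" is the grip in N (left out, the last holds). Time passes only in rows, so rows that do not move let the fingers close. It gives the time, the measured TCP pose, the force and the opening at its end, in the units of the state.
- r.get_state(): the state, without advancing time (a new reading comes with each control period).
- r.capture(name): name is "scene" or "top"; returns the picture (384x512x3 uint8, red, green, blue); there is no depth.
- r.get_calibration(name): a dict with "K" (3x3 intrinsics, pixels), "rvec" (rotation vector, rad) and "tvec" (3), from world to camera coordinates, as OpenCV has them. Camera axes: x right, y down, z forward; pixel columns grow to the right and rows downward; lengths in m; the calibration is good to about 2 mm. A picture is of the moment at which its call begins. get_calibration takes no time and is no camera call.
- r.close_job(): hands the job in, once; it reports no verdict.
The state is a dict: "time_s": time; "joints": joint angles; "qd": joint speeds; "joint_torque": joint torques, N m; "tcp_pos": TCP position; "eef_rot": TCP orientation; "contact_force": force on the tool from outside, world axes, zero at the start; "moment": the same for the moment, N m; "gripper_width": finger opening in m.
Only numpy, scipy, OpenCV 4.12 (cv2) and the standard library are available. Lean on these libraries where they do the work, as an engineer would, in place of code of your own. Each camera call takes 0.05 s, during which the arm holds its last target. There are 200 camera calls.

## Working session

There is one attempt and no reset: what is moved stays moved. The work goes in short steps, Python scripts to look and compute and a tool call to move; the robot and the scene stay as the last step left them, time stands still between calls to the robot, and variables do not carry over. Pictures are saved under pics/ and viewed, about 8 in all and at most 12, crops included, and the job is handed in when it is done.

Besides the shell and the picture viewer there is one more tool, called after "Emit:" in YAML: its name, and indented under it one key for each argument. carry_out: Moves the arm, as the interface text tells. Its arguments: {"type":"object","properties":{"plan":{"type":"array","items":{"type":"array"}},"grip_force":{"type":"number"}},"required":["plan"]}

```bash
mkdir -p pics; python3 - <<'E'
from plant import r
import cv2,numpy as np
for n in("scene","top"):
    im=r.capture(n); cv2.imwrite(f"pics/{n}0.png",im[:,:,::-1])
    c=r.get_calibration(n); R=cv2.Rodrigues(np.array(c["rvec"],float))[0]
    print(n,np.round(c["K"],1).tolist(),(-R.T@np.array(c["tvec"]).ravel()).round(3),R[2].round(2))
s=r.get_state();print(s)
E
```

```text
scene [[372.2, 0.0, 260.0], [0.0, 372.2, 194.0], [0.0, 0.0, 1.0]] [ 0.507 -0.452  0.842] [ 0.09  0.59 -0.81]
top [[346.7, 0.0, 252.3], [0.0, 346.7, 186.7], [0.0, 0.0, 1.0]] [0.507 0.082 0.855] [ 0.12  0.01 -0.99]
{'time_s': 0.1, 'joints': array([ 8.97288299e+01,  2.05856855e+01,  6.36981688e-01, -1.62342030e-02,
       -7.01357236e+01, -1.65071823e+01]), 'qd': array([-0.1377302 , -0.06523296,  0.22754302,  0.09437828, -0.00092499,
        0.03890295]), 'joint_torque': array([-1.64549092e-03, -5.84161985e+01,  2.93752527e+01,  7.01555774e+00,
        1.01978835e-02, -5.43457281e-05]), 'tcp_pos': array([0.19480667, 0.64608262, 0.40382397]), 'eef_rot': array([ 1.79914716e+02, -9.35785732e-03, -1.67838730e+01]), 'contact_force': array([-0.36244187,  0.06749095, -0.19336526]), 'moment': array([-0.0499201 ,  0.01781534, -0.01385659]), 'gripper_width': 0.0871161221863428}
```

View pics/scene0.png

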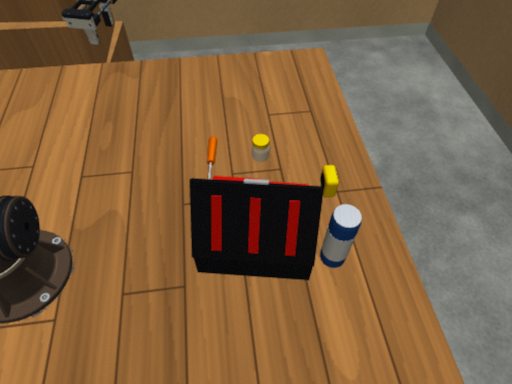

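View pics/top0.png

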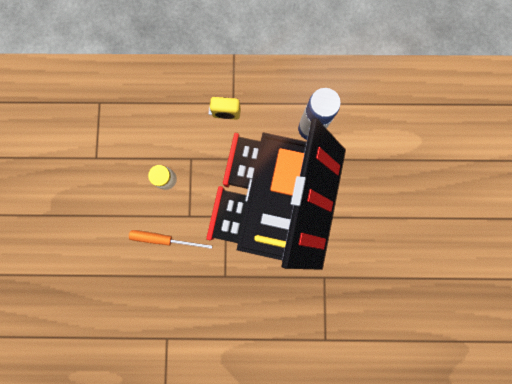

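The scene view shows the chest with its front facing world +y, the lid's outer face toward the camera, and the can at (340,235). In the top view the red panel tops are at (232,160) and (215,213), with the jar at (160,176) and the lid's free edge along (313,122)-(284,267).

```bash
cat > h.py <<'E'
import cv2,numpy as np
from plant import r
def ray(n,uv):
    c=r.get_calibration(n);R=cv2.Rodrigues(np.array(c["rvec"],float))[0]
    d=cv2.undistortPoints(np.array([[uv]],float),np.array(c["K"],float),None)[0,0]
    return -R.T@np.array(c["tvec"],float).ravel(), R.T@np.array([d[0],d[1],1])
def plane(n,uv,z):
    o,d=ray(n,uv);return o+d*(z-o[2])/d[2]
def tri(a,b):
    (o1,d1),(o2,d2)=ray("scene",a),ray("top",b)
    t=np.linalg.lstsq(np.c_[d1,-d2],o2-o1,rcond=None)[0];p,q=o1+d1*t[0],o2+d2*t[1]
    return (p+q)/2,np.linalg.norm(p-q)
def red(im,n=0):
    h=cv2.cvtColor(im,cv2.COLOR_RGB2HSV)
    m=(((h[...,0]<4)|(h[...,0]>174))&(h[...,1]>180)&(h[...,2]>60)).astype(np.uint8)
    cs=[c for c in cv2.findContours(m,0,2)[0] if cv2.contourArea(c)>20]
    return m,cs
E
python3 - <<'E'
from h import *
im={n:cv2.imread(f"pics/{n}0.png")[:,:,::-1].copy() for n in("scene","top")}
for n in im:
    for c in red(im[n])[1]:
        b=cv2.boxPoints(cv2.minAreaRect(c)).round(1);cc=cv2.minAreaRect(c)[0]
        print(n,np.round(cc,1),b.tolist(), plane(n,cc,.064).round(3) , [plane(n,p,.064).round(3)[:2].tolist() for p in b] if n=="top" and cc[0]<270 else "")
a=plane("scene",(198,273),0);b=plane("scene",(311,279),0);print("back corners",a,b)
print("jar",plane("top",(159.5,176),.07),"tape",plane("top",(227,104),.066),"can",plane("top",(325,101),.19))
print("driver tip",plane("top",(211,246),.01),plane("top",(130,235),.015))
big=[cv2.resize(im["scene"][165:290,180:360],None,fx=4,fy=4,interpolation=2)]
cv2.imwrite("pics/c1.png",big[0][:,:,::-1])
cv2.imwrite("pics/c2.png",cv2.resize(im["top"][80:280,200:360],None,fx=3,fy=3,interpolation=2)[:,:,::-1])
E
```

```text
scene [292.  227.5] [[283.5, 254.89999389648438], [289.0, 199.0], [300.3999938964844, 200.10000610351562], [294.8999938964844, 256.0]] [0.661 0.003 0.064] 
scene [253.9 225.1] [[247.10000610351562, 252.8000030517578], [249.39999389648438, 196.8000030517578], [260.70001220703125, 197.3000030517578], [258.5, 253.3000030517578]] [0.57  0.022 0.064] 
scene [216.  222.5] [[211.0, 195.0], [221.0, 195.0], [221.0, 250.0], [211.0, 250.0]] [0.479 0.042 0.064] 
scene [288.5 183.6] [[269.8999938964844, 183.1999969482422], [270.0, 181.60000610351562], [307.1000061035156, 183.89999389648438], [307.0, 185.60000610351562]] [0.678 0.138 0.064] 
scene [228.  178.5] [[212.89999389648438, 179.3000030517578], [213.10000610351562, 175.8000030517578], [243.10000610351562, 177.6999969482422], [242.89999389648438, 181.1999969482422]] [0.52  0.176 0.064] 
top [311.8 240.4] [[297.70001220703125, 244.8000030517578], [299.8999938964844, 231.60000610351562], [325.79998779296875, 236.0], [323.6000061035156, 249.10000610351562]] [ 0.478 -0.047  0.064] 
top [319.7 200.1] [[304.0, 199.0], [309.3999938964844, 188.1999
[... 340 characters left out ...]
1.6000061035156, 154.1999969482422], [318.8999938964844, 145.89999389648438], [343.5, 167.89999389648438], [336.1000061035156, 176.10000610351562]] [ 0.66  -0.086  0.064] 
top [230.1 159.3] [[222.0, 185.1999969482422], [232.5, 132.3000030517578], [238.3000030517578, 133.5], [227.6999969482422, 186.3000030517578]] [0.663 0.14  0.064] [[0.602, 0.157], [0.727, 0.135], [0.724, 0.121], [0.6, 0.144]]
back corners [ 0.42327549 -0.05594406  0.        ] [ 6.91923989e-01 -1.07722398e-01  1.11022302e-16]
jar [0.62190552 0.30054711 0.07      ] tape [0.79490876 0.14872083 0.066     ] can [ 0.75675299 -0.05633985  0.19      ]
driver tip [0.46113513 0.18659427 0.01      ] [0.48613142 0.38153038 0.015     ]
```

View pics/c1.png

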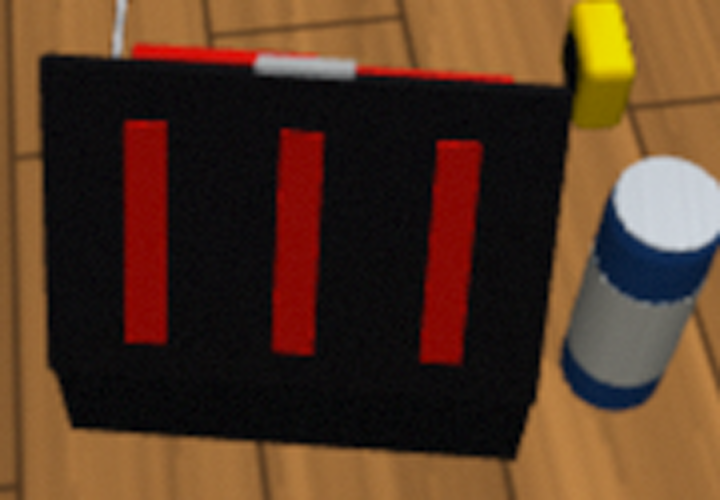

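View pics/c2.png

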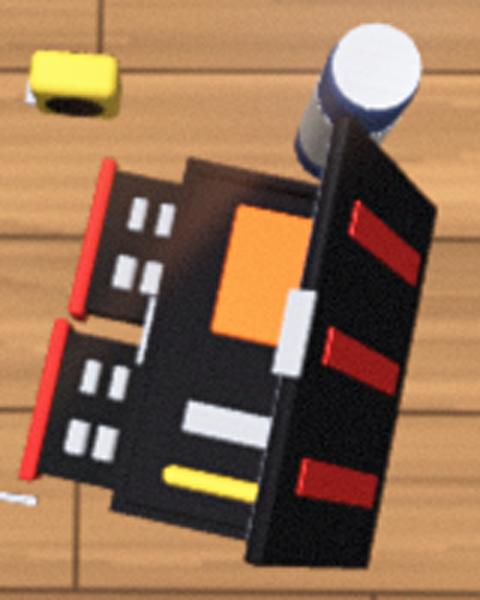

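The crops give the lid's free-edge corners as scene (190.5,179) and (322.5,187.5), and top about (317,121) and (289,268). The chest's yaw frame is clear: its +y is at about -11° in the world. I'll start with the turn to square the hand to the drawers.

Emit:
carry_out:
  plan:
    - [[0,0,0],[0,0,7],255]
    - [[0,0,0],[0,0,7],255]
    - [[0,0,0],[0,0,7],255]
    - [[0,0,0],[0,0,7],255]
    - [[0,0,0],[0,0,7],255]
    - [[0,0,0],[0,0,7],255]
    - [[0,0,0],[0,0,7],255]
    - [[0,0,0],[0,0,7],255]
    - [[0,0,0],[0,0,7],255]
    - [[0,0,0],[0,0,7],255]
    - [[0,0,0],[0,0,7],255]
    - [[0,0,0],[0,0,7],255]
  grip_force: 20

```text
time_s: 1.1
tcp_pos: [0.1948, 0.6461, 0.4041]
eef_rot: [-180.0, -0.1, -101.1]
contact_force: [-0.1, 0.1, -0.5]
gripper_width: 0.0132
```

```bash
cat >> h.py <<'E'
from scipy.spatial.transform import Rotation as Ro
YAW=np.radians(-11.0)
ey=np.array([np.cos(YAW),np.sin(YAW),0]);ex=np.array([ey[1],-ey[0],0]);ez=np.array([0,0,1.])
C=np.c_[ex,ey,ez]
ps=[(np.array([.538,.174,0]),-.0655),(np.array([.663,.140,0]),.0655)]
bm=(plane("scene",(198,272.5),0)+plane("scene",(309.5,279.3),0))/2
y0=np.mean([p@ey-o for p,o in ps]); O=ex*(bm@ex-.09)+ey*y0
def toC(p): return C.T@(np.asarray(p)-O)
def st():
    s=r.get_state();R=Ro.from_euler("xyz",s["eef_rot"],degrees=True).as_matrix()
    p=np.array(s["tcp_pos"]);print("t",round(s["time_s"],2),"tcp",p.round(3),"rot",s["eef_rot"].round(1),"F",s["contact_force"].round(1),"w",round(s["gripper_width"],3))
    print(" tip chest",toC(p+R[:,2]*.178).round(4),"tcp chest",toC(p).round(3),"j",s["joints"].round(0));return p,R
def go(tip,R,p):
    "tool-axis shift to bring the fingertip to a chest-frame point"
    d=R.T@(O+C@np.array(tip)-(p+R[:,2]*.178));n=int(np.ceil(abs(d).max()/.036));print(" shift",d.round(4),"rows",n,(d/n).round(4));return d
E
python3 - <<'E'
from h import *
print("O",O,[toC(p).round(4) for p,_ in ps],"bm",toC(bm))
for a,b in(((190.5,179.2),(288,268.5)),((322.5,187.5),(317,121))):
    p,e=tri(a,b);c=toC(p);print("lid corner",c.round(3),e.round(4),"ang",np.arctan2(c[2]-.09,.09-c[0]))
for n,q in dict(jar=(.622,.3005,0),tape=(.795,.149,0),can=(.757,-.056,0),drv=(.461,.187,0)).items(): print(n,toC(q).round(3))
p,R=st(); go((-.24,-.065,.22),R,p)
E
```

```text
O [0.57140642 0.00732653 0.        ] [array([-0.1572, -0.0646,  0.    ]), array([-0.1477,  0.0646,  0.    ])] bm [0.09       0.00154264 0.        ]
lid corner [ 0.007 -0.132  0.26 ] 0.0044 ang 1.1178795194885696
lid corner [0.01  0.131 0.257] 0.0056 ang 1.1265627260821818
jar [-0.297 -0.006  0.   ]
tape [-0.182  0.192  0.   ]
can [0.027 0.194 0.   ]
drv [-0.155 -0.143  0.   ]
t 1.1 tcp [0.195 0.646 0.404] rot [-1.800e+02 -1.000e-01 -1.011e+02] F [-0.1  0.1 -0.5] w 0.013
 tip chest [-0.555  -0.4916  0.2261] tcp chest [-0.555 -0.492  0.404] j [  90.   21.    1.   -0.  -70. -101.]
 shift [ 0.3141 -0.4273  0.0064] rows 12 [ 0.0262 -0.0356  0.0005]
```

Emit:
carry_out:
  plan:
    - [[0.024,-0.033,0],[0,0,0],255]
    - [[0.024,-0.033,0],[0,0,0],255]
    - [[0.024,-0.033,0],[0,0,0],255]
    - [[0.024,-0.033,0],[0,0,0],255]
    - [[0.024,-0.033,0],[0,0,0],255]
    - [[0.024,-0.033,0],[0,0,0],255]
    - [[0.024,-0.033,0],[0,0,0],255]
    - [[0.024,-0.033,0],[0,0,0],255]
    - [[0.012,-0.025,0],[0,0,0],255]
    - [[0,-0.025,0],[0,5,0],255]
    - [[0,-0.025,0],[0,5,0],255]
    - [[0,-0.025,0],[0,5,0],255]

```text
time_s: 2.1
tcp_pos: [0.5155, 0.3767, 0.4054]
eef_rot: [-180.0, -15.2, -100.8]
contact_force: [-0.4, 1.3, 0.2]
gripper_width: 0.0008
```

```bash
python3 - <<'E'
from h import *
p,R=st(); go((-.215,-.065,.12),R,p); go((-.215,-.065,.042),R,p)
E
```

```text
t 2.1 tcp [0.515 0.377 0.405] rot [-180.   -15.2 -100.8] F [-0.4  1.3  0.2] w 0.001
 tip chest [-0.3053 -0.1252  0.2336] tcp chest [-0.352 -0.125  0.405] j [ 56.  21.  -2.   6. -81. -68.]
 shift [ 0.0575 -0.06    0.1333] rows 4 [ 0.0144 -0.015   0.0333]
 shift [ 0.0371 -0.06    0.2086] rows 6 [ 0.0062 -0.01    0.0348]
```

Emit:
carry_out:
  plan:
    - [[0.03,-0.02,0.008],[0,0,0],255]
    - [[0.03,-0.02,0.008],[0,0,0],255]
    - [[0.03,-0.02,0.008],[0,0,0],255]
    - [[-0.009,0,0.031],[0,0,0],255]
    - [[-0.009,0,0.031],[0,0,0],255]
    - [[-0.009,0,0.031],[0,0,0],255]
    - [[-0.009,0,0.031],[0,0,0],255]
    - [[-0.009,0,0.031],[0,0,0],255]
    - [[-0.009,0,0.031],[0,0,0],255]
    - [[0,0,0],[0,0,0],255]
    - [[0,0,0],[0,0,0],255]

```text
time_s: 3.02
tcp_pos: [0.5562, 0.2786, 0.2098]
eef_rot: [179.9, -15.2, -100.7]
contact_force: [0.1, -0.5, 0.7]
gripper_width: 0.0001
```

```bash
python3 - <<'E'
from h import *
p,R=st(); go((-.125,-.065,.042),R,p)
for n in("scene","top"):
    cv2.imwrite(f"pics/{n}1.png",r.capture(n)[:,:,::-1])
a=np.hstack([cv2.imread("pics/scene1.png")[60:300,130:400],cv2.imread("pics/top1.png")[60:300,100:370]])
cv2.imwrite("pics/m1.png",cv2.resize(a,None,fx=1.45,fy=1.45))
E
```

```text
t 3.02 tcp [0.556 0.279 0.21 ] rot [ 179.9  -15.2 -100.7] F [ 0.1 -0.5  0.7] w 0.0
 tip chest [-0.2166 -0.0669  0.0381] tcp chest [-0.263 -0.067  0.21 ] j [ 47.  29. -19.  10. -56. -64.]
 shift [ 0.0894 -0.0015  0.0203] rows 3 [ 0.0298 -0.0005  0.0068]
```

View pics/m1.png

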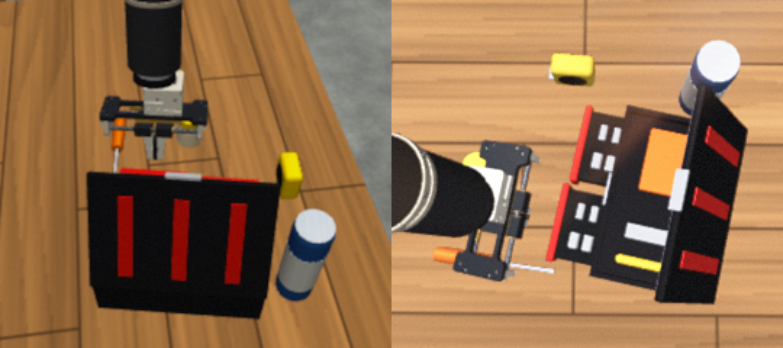

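The picture shows the closed fingers in front of the right drawer, clear of the jar and driver, and the arm away from the lid. Now I push.

Emit:
carry_out:
  plan:
    - [[0.0145,0,0.004],[0,0,0],255]
    - [[0.0145,0,0.004],[0,0,0],255]
    - [[0.0097,0,0.0026],[0,0,0],255]
    - [[0.0077,0,0.0021],[0,0,0],255]
    - [[0.0077,0,0.0021],[0,0,0],255]
    - [[0.0077,0,0.0021],[0,0,0],255]
    - [[0.0077,0,0.0021],[0,0,0],255]
    - [[0.0077,0,0.0021],[0,0,0],255]
    - [[0.0058,0,0.0016],[0,0,0],255]
    - [[0.0039,0,0.001],[0,0,0],255]

```text
time_s: 3.95
tcp_pos: [0.5397, 0.1898, 0.2108]
eef_rot: [-180.0, -15.0, -100.8]
contact_force: [0.1, 2.8, 2.3]
gripper_width: 0.0005
```

```bash
python3 - <<'E'
from h import *
p,R=st(); go((-.112,-.065,.042),R,p)
E
```

```text
t 3.95 tcp [0.54  0.19  0.211] rot [-180.   -15.  -100.8] F [0.1 2.8 2.3] w 0.001
 tip chest [-0.127  -0.0658  0.0388] tcp chest [-0.173 -0.066  0.211] j [ 42.  25. -27.  12. -51. -61.]
 shift [ 0.0153 -0.0007  0.0008] rows 1 [ 0.0153 -0.0007  0.0008]
```

Emit:
carry_out:
  plan:
    - [[0.0029,0,0.0008],[0,0,0],255]
    - [[0.0029,0,0.0008],[0,0,0],255]
    - [[0.0029,0,0.0008],[0,0,0],255]
    - [[0.0019,0,0.0005],[0,0,0],255]
    - [[0,0,0],[0,0,0],255]

```text
time_s: 4.37
tcp_pos: [0.5374, 0.1793, 0.2105]
eef_rot: [180.0, -15.0, -100.8]
contact_force: [0.3, 0.9, 1.3]
gripper_width: 0.0009
```

```bash
python3 - <<'E'
from h import *
p,R=st()
E
```

```text
t 4.37 tcp [0.537 0.179 0.21 ] rot [ 180.   -15.  -100.8] F [0.3 0.9 1.3] w 0.001
 tip chest [-0.1161 -0.0661  0.0386] tcp chest [-0.162 -0.066  0.21 ] j [ 41.  24. -28.  12. -50. -61.]
```

Emit:
carry_out:
  plan:
    - [[0.0015,0,0.0004],[0,0,0],255]
    - [[0.0015,0,0.0004],[0,0,0],255]
    - [[0.001,0,0.0003],[0,0,0],255]
    - [[0,0,0],[0,0,0],255]

```text
time_s: 4.7
tcp_pos: [0.5368, 0.176, 0.2106]
eef_rot: [-180.0, -14.9, -100.8]
contact_force: [-1.4, 6.0, 0.4]
gripper_width: 0.0003
```

Emit:
carry_out:
  plan:
    - [[0.001,0,0.0003],[0,0,0],255]
    - [[0.001,0,0.0003],[0,0,0],255]

```text
time_s: 4.87
tcp_pos: [0.5367, 0.1753, 0.2108]
eef_rot: [-179.9, -14.8, -100.8]
contact_force: [-5.8, 16.6, 3.5]
gripper_width: 0.0007
```

Force rose to about 17 N with no more travel, so the right drawer is at its stop. I back off and go across to the left drawer.

Emit:
carry_out:
  plan:
    - [[-0.0193,0,-0.0052],[0,0,0],255]
    - [[-0.029,0,-0.0078],[0,0,0],255]
    - [[-0.0338,0,-0.0091],[0,0,0],255]
    - [[0,-0.033,0],[0,0,0],255]
    - [[0,-0.033,0],[0,0,0],255]
    - [[0,-0.033,0],[0,0,0],255]
    - [[0,-0.032,0],[0,0,0],255]
    - [[0,0,0],[0,0,0],255]
    - [[0,0,0],[0,0,0],255]

```text
time_s: 5.62
tcp_pos: [0.6818, 0.2312, 0.2091]
eef_rot: [179.9, -15.1, -100.9]
contact_force: [0.1, 0.3, -0.6]
gripper_width: 0.0007
```

```bash
python3 - <<'E'
from h import *
p,R=st(); go((-.112,.065,.042),R,p)
cv2.imwrite("pics/top2.png",r.capture("top")[:,:,::-1])
s=r.capture("scene");cv2.imwrite("pics/scene2.png",s[:,:,::-1])
a=np.hstack([cv2.imread("pics/scene2.png")[60:300,130:400],cv2.imread("pics/top2.png")[60:300,100:370]])
cv2.imwrite("pics/m2.png",cv2.resize(a,None,fx=1.45,fy=1.45))
E
```

```text
t 5.62 tcp [0.682 0.231 0.209] rot [ 179.9  -15.1 -100.9] F [ 0.1  0.3 -0.6] w 0.001
 tip chest [-0.1944  0.0654  0.0372] tcp chest [-0.241  0.066  0.209] j [ 37.  36.  -6.  12. -60. -55.]
 shift [0.0808 0.0005 0.0169] rows 3 [0.0269 0.0002 0.0056]
```

View pics/m2.png

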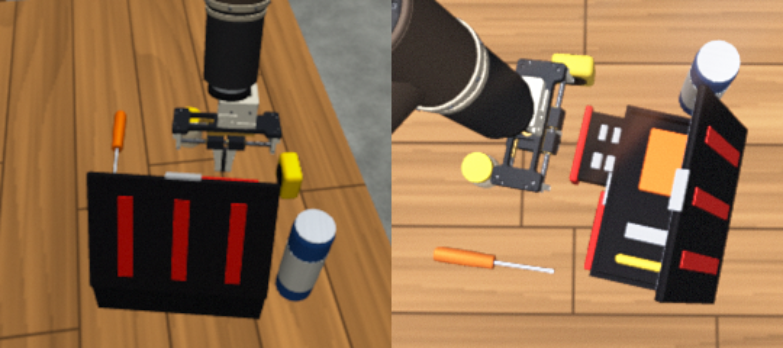

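The right drawer is flush; the fingers are in front of the left drawer, and the jar and tape are untouched.

Emit:
carry_out:
  plan:
    - [[0.0097,0,0.0026],[0,0,0],255]
    - [[0.0097,0,0.0026],[0,0,0],255]
    - [[0.0077,0,0.0021],[0,0,0],255]
    - [[0.0077,0,0.0021],[0,0,0],255]
    - [[0.0077,0,0.0021],[0,0,0],255]
    - [[0.0077,0,0.0021],[0,0,0],255]
    - [[0.0077,0,0.0021],[0,0,0],255]
    - [[0.0058,0,0.0016],[0,0,0],255]
    - [[0.0039,0,0.001],[0,0,0],255]
    - [[0.0029,0,0.0008],[0,0,0],255]
    - [[0.0029,0,0.0008],[0,0,0],255]
    - [[0,0,0],[0,0,0],255]

```text
time_s: 6.72
tcp_pos: [0.6669, 0.1573, 0.2105]
eef_rot: [180.0, -15.0, -100.8]
contact_force: [0.0, 0.5, 0.4]
gripper_width: 0.0004
```

Emit:
carry_out:
  plan:
    - [[0.0019,0,0.0005],[0,0,0],255]
    - [[0.0019,0,0.0005],[0,0,0],255]
    - [[0,0,0],[0,0,0],255]

```text
time_s: 6.97
tcp_pos: [0.6662, 0.1539, 0.2105]
eef_rot: [-180.0, -15.0, -100.8]
contact_force: [0.8, 1.6, 0.5]
gripper_width: 0.0006
```

```bash
python3 - <<'E'
from h import *
p,R=st()
E
```

```text
t 6.97 tcp [0.666 0.154 0.21 ] rot [-180.   -15.  -100.8] F [0.8 1.6 0.5] w 0.001
 tip chest [-0.1159  0.0653  0.0386] tcp chest [-0.162  0.065  0.21 ] j [ 32.  33. -13.  13. -55. -52.]
```

Emit:
carry_out:
  plan:
    - [[0.0015,0,0.0004],[0,0,0],255]
    - [[0.0015,0,0.0004],[0,0,0],255]
    - [[0.001,0,0.0003],[0,0,0],255]
    - [[0,0,0],[0,0,0],255]

```text
time_s: 7.3
tcp_pos: [0.6653, 0.1498, 0.2105]
eef_rot: [-180.0, -15.0, -100.8]
contact_force: [-0.5, 1.5, 0.5]
gripper_width: 0.0002
```

Emit:
carry_out:
  plan:
    - [[0.001,0,0.0003],[0,0,0],255]
    - [[0.001,0,0.0003],[0,0,0],255]

```text
time_s: 7.47
tcp_pos: [0.6651, 0.1486, 0.2105]
eef_rot: [-180.0, -14.9, -100.8]
contact_force: [-2.2, 10.9, 2.9]
gripper_width: 0.0004
```

Emit:
carry_out:
  plan:
    - [[0.001,0,0.0003],[0,0,0],255]
    - [[0,0,0],[0,0,0],255]

```text
time_s: 7.63
tcp_pos: [0.6649, 0.1483, 0.2106]
eef_rot: [-179.9, -14.8, -100.8]
contact_force: [-2.2, 9.0, 1.0]
gripper_width: 0.0005
```

Emit:
carry_out:
  plan:
    - [[-0.0193,0,-0.0052],[0,0,0],255]
    - [[-0.029,0,-0.0078],[0,0,0],255]
    - [[-0.02,0,-0.03],[0,0,0],255]
    - [[0,0,-0.041],[0,0,0],255]
    - [[0,0,-0.041],[0,0,0],255]
    - [[0,0,-0.041],[0,0,0],255]
    - [[0,0,-0.041],[0,0,0],255]
    - [[0,0,-0.041],[0,0,0],255]
    - [[0,0,-0.041],[0,0,0],255]
    - [[0,0,0],[0,0,0],255]

```text
time_s: 8.47
tcp_pos: [0.6917, 0.286, 0.4816]
eef_rot: [-179.4, -14.6, -100.9]
contact_force: [-0.3, -1.6, 1.6]
gripper_width: 0.0008
```

```bash
python3 - <<'E'
from h import *
p,R=st(); t=r.capture("top")
for c in red(t)[1]:
    q=cv2.minAreaRect(c)[0]; 
    print(np.round(q,1),toC(plane("top",q,.064)).round(4))
E
```

```text
t 8.47 tcp [0.692 0.286 0.482] rot [-179.4  -14.6 -100.9] F [-0.3 -1.6  1.6] w 0.001
 tip chest [-0.2515  0.0669  0.3094] tcp chest [-0.297  0.065  0.482] j [ 40.  29.  19.  10. -91. -51.]
[311.8 240.8] [ 0.0716 -0.0819  0.064 ]
[240.3 218.7] [-0.0966 -0.0652  0.064 ]
[320. 200.] [0.0734 0.0124 0.064 ]
[327.5 161. ] [0.0746 0.1048 0.064 ]
[252.6 163.6] [-0.0941  0.0648  0.064 ]
```

Both drawers are at their stops: force 9–17 N against 2.5 N of friction, and the panel centres read -97 and -94 mm against -96 expected. Next I tilt the hand and go over the lid to its outside.

Emit:
carry_out:
  plan:
    - [[0,0.016,0],[0,-6.5,0],255]
    - [[0,0.016,0],[0,-6.5,0],255]
    - [[0,0.016,0],[0,-6.5,0],255]
    - [[0,0.016,0],[0,-6.5,0],255]
    - [[0,0.016,0],[0,-6.5,0],255]
    - [[0,0.016,0],[0,-6.5,0],255]
    - [[0,0.016,0],[0,-6.5,0],255]
    - [[0.031,0,-0.018],[0,0,0],255]
    - [[0.031,0,-0.018],[0,0,0],255]
    - [[0.031,0,-0.018],[0,0,0],255]
    - [[0.031,0,-0.018],[0,0,0],255]
    - [[0,0,0],[0,0,0],255]

```text
time_s: 9.52
tcp_pos: [0.5528, 0.1602, 0.471]
eef_rot: [180.0, 30.4, -100.9]
contact_force: [0.7, 0.4, 0.2]
gripper_width: 0.0004
```

```bash
python3 - <<'E'
from h import *
p,R=st(); go((.075,-.045,.325),R,p); go((.0535,-.045,.259),R,p)
E
```

```text
t 9.52 tcp [0.553 0.16  0.471] rot [ 180.    30.4 -100.9] F [0.7 0.4 0.2] w 0.0
 tip chest [-0.2365 -0.0475  0.3174] tcp chest [-0.146 -0.047  0.471] j [ 25.   6.  -2. -27. -65. -28.]
 shift [ 0.2649 -0.0022 -0.1641] rows 8 [ 0.0331 -0.0003 -0.0205]
 shift [ 0.2797 -0.0022 -0.0963] rows 8 [ 0.035  -0.0003 -0.012 ]
```

Emit:
carry_out:
  plan:
    - [[0.033,0,-0.0205],[0,0,0],255]
    - [[0.033,0,-0.0205],[0,0,0],255]
    - [[0.033,0,-0.0205],[0,0,0],255]
    - [[0.033,0,-0.0205],[0,0,0],255]
    - [[0.033,0,-0.0205],[0,0,0],255]
    - [[0.033,0,-0.0205],[0,0,0],255]
    - [[0.033,0,-0.0205],[0,0,0],255]
    - [[0.033,0,-0.0205],[0,0,0],255]
    - [[0,0,0],[0,0,0],255]
    - [[0,0,0],[0,0,0],255]

```text
time_s: 10.35
tcp_pos: [0.4954, -0.1422, 0.4772]
eef_rot: [179.9, 30.5, -101.1]
contact_force: [-0.2, 0.7, 1.0]
gripper_width: 0.0001
```

```bash
python3 - <<'E'
from h import *
p,R=st(); go((.0535,-.045,.259),R,p)
for n in("scene","top"):
    cv2.imwrite(f"pics/{n}3.png",r.capture(n)[:,:,::-1])
a=np.hstack([cv2.imread("pics/scene3.png")[60:300,130:400],cv2.imread("pics/top3.png")[60:300,130:400]])
cv2.imwrite("pics/m3.png",cv2.resize(a,None,fx=1.45,fy=1.45))
E
```

```text
t 10.35 tcp [ 0.495 -0.142  0.477] rot [ 179.9   30.5 -101.1] F [-0.2  0.7  1. ] w 0.0
 tip chest [ 0.071  -0.0463  0.3238] tcp chest [ 0.161 -0.046  0.477] j [ -9.   6.  -1. -31. -84.   1.]
 shift [ 0.0178 -0.0015  0.0647] rows 2 [ 0.0089 -0.0007  0.0324]
```

View pics/m3.png

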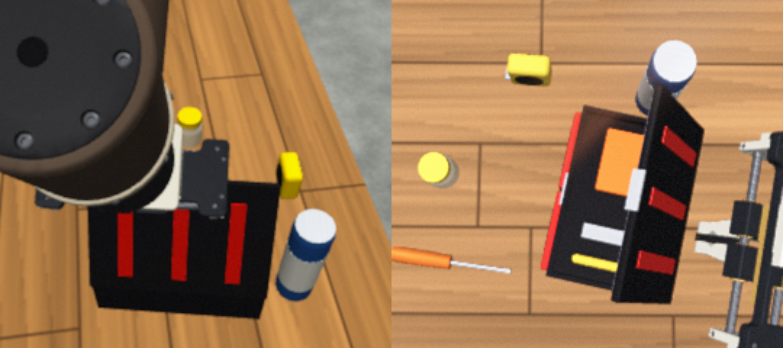

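The drawers are flush and the fingers are behind the lid, ready to descend.

Emit:
carry_out:
  plan:
    - [[0.006,0,0.0216],[0,0,0],255]
    - [[0.006,0,0.0216],[0,0,0],255]
    - [[0.006,0,0.0216],[0,0,0],255]
    - [[0,0,0],[0,0,0],255]
    - [[0,0,0],[0,0,0],255]

```text
time_s: 10.87
tcp_pos: [0.4994, -0.1217, 0.4128]
eef_rot: [179.8, 30.5, -100.7]
contact_force: [0.3, -0.0, 0.5]
gripper_width: 0.0005
```

```bash
cat >> h.py <<'E'
def arc(phi,a,s=.165):
    f=np.asarray(phi)[:,None];d=np.c_[-np.cos(f),0*f,np.sin(f)];n=np.c_[np.sin(f),0*f,np.cos(f)]
    P=np.array([.09,0,.09])+s*d+(.013+.0095*abs(np.sin(f-a)))*n
    return P
def arcs(phis,s=.165):
    p,R=st();a=np.arctan2(-(C.T@R[:,2])[0],-(C.T@R[:,2])[2]);P=arc(phis,a,s)
    t=toC(p+R[:,2]*.178);P[:,1]=t[1];Q=np.vstack([t,P]);D=np.diff(Q,axis=0)@C.T@R
    for f,q,d in zip(phis,P,D): print(round(f,2),q.round(4),d.round(4))
E
python3 - <<'E'
from h import *
arcs(np.r_[1.05:-.01:-.075])
E
```

```text
t 10.87 tcp [ 0.499 -0.122  0.413] rot [ 179.8   30.5 -100.7] F [ 0.3 -0.   0.5] w 0.0
 tip chest [ 0.0501 -0.0471  0.2594] tcp chest [ 0.14  -0.046  0.413] j [ -7.   7.  -7. -31. -76.   4.]
1.05 [ 0.0233 -0.0471  0.2419] [-0.0143 -0.0002  0.0286]
0.98 [ 0.0115 -0.0471  0.2362] [-0.0072 -0.0001  0.0109]
0.9 [ 0.0003 -0.0471  0.2295] [-0.0063 -0.0001  0.0115]
0.83 [-0.0104 -0.0471  0.2219] [-0.0054 -0.0001  0.0119]
0.75 [-0.0205 -0.0471  0.2135] [-0.0044 -0.0001  0.0123]
0.68 [-0.0298 -0.0471  0.2043] [-0.0034 -0.0001  0.0127]
0.6 [-0.0385 -0.0471  0.1944] [-0.0024 -0.0001  0.0129]
0.53 [-0.0462 -0.0471  0.184 ] [-0.0014 -0.0001  0.0129]
0.45 [-0.0526 -0.0471  0.1742] [-0.0005 -0.0001  0.0117]
0.38 [-0.0582 -0.0471  0.1639] [ 0.0003 -0.0001  0.0117]
0.3 [-0.0631 -0.0471  0.1533] [ 0.0012 -0.0001  0.0117]
0.23 [-0.0673 -0.0471  0.1423] [ 0.002  -0.0001  0.0116]
0.15 [-0.0707 -0.0471  0.131 ] [ 0.0028 -0.      0.0114]
0.08 [-0.0732 -0.0471  0.1195] [ 0.0036 -0.      0.0112]
0.0 [-0.075  -0.0471  0.1078] [ 0.0044 -0.      0.011 ]
```

Emit:
carry_out:
  plan:
    - [[-0.0055,0,0.011],[0,0,0],255]
    - [[-0.005,0,0.01],[0,0,0],255]
    - [[-0.004,0,0.008],[0,0,0],255]
    - [[-0.0036,0,0.0055],[0,0,0],255]
    - [[-0.0036,0,0.0055],[0,0,0],255]
    - [[-0.0032,0,0.0058],[0,0,0],255]
    - [[-0.0032,0,0.0058],[0,0,0],255]
    - [[0,0,0],[0,0,0],255]

```text
time_s: 11.53
tcp_pos: [0.509, -0.0725, 0.3826]
eef_rot: [180.0, 30.5, -100.8]
contact_force: [0.6, 0.1, 0.7]
gripper_width: 0.0004
```

```bash
python3 - <<'E'
from h import *
arcs(np.r_[.83:.7:-.075])
E
```

```text
t 11.53 tcp [ 0.509 -0.072  0.383] rot [ 180.    30.5 -100.8] F [0.6 0.1 0.7] w 0.0
 tip chest [-2.000e-04 -4.650e-02  2.292e-01] tcp chest [ 0.09  -0.046  0.383] j [ -1.   8. -10. -32. -70.   1.]
0.83 [-0.0097 -0.0465  0.2224] [-0.0048 -0.      0.0107]
0.76 [-0.0198 -0.0465  0.2141] [-0.0045 -0.      0.0123]
```

```bash
python3 - <<'E'
from h import *
print([np.round(cv2.minAreaRect(c)[0],1) for c in red(r.capture("top"))[1]])
E
```

```text
[array([239.3, 223.3])]
```

Emit:
carry_out:
  plan:
    - [[-0.0024,0,0.0054],[0,0,0],255]
    - [[-0.0024,0,0.0054],[0,0,0],255]
    - [[-0.0023,0,0.0062],[0,0,0],255]
    - [[-0.0023,0,0.0062],[0,0,0],255]
    - [[-0.0017,0,0.0064],[0,0,0],255]
    - [[-0.0017,0,0.0064],[0,0,0],255]
    - [[-0.0012,0,0.0065],[0,0,0],255]
    - [[-0.0012,0,0.0065],[0,0,0],255]

```text
time_s: 12.25
tcp_pos: [0.5162, -0.0356, 0.3482]
eef_rot: [-180.0, 30.5, -100.8]
contact_force: [1.5, -2.4, 1.6]
gripper_width: 0.0002
```

```bash
python3 - <<'E'
from h import *
arcs(np.r_[.6:.3:-.075])
print([np.round(cv2.minAreaRect(c)[0],1) for c in red(r.capture("top"))[1]])
E
```

```text
t 12.25 tcp [ 0.516 -0.036  0.348] rot [-180.    30.5 -100.8] F [ 1.5 -2.4  1.6] w 0.0
 tip chest [-0.0377 -0.0462  0.1948] tcp chest [ 0.053 -0.046  0.348] j [  3.  10. -13. -33. -64.   0.]
0.6 [-0.0385 -0.0462  0.1944] [-0.0005 -0.      0.0007]
0.52 [-0.0462 -0.0462  0.184 ] [-0.0014 -0.      0.0129]
0.45 [-0.0526 -0.0462  0.1742] [-0.0005 -0.      0.0117]
0.38 [-0.0582 -0.0462  0.1639] [ 0.0003 -0.      0.0117]
[]
```

Emit:
carry_out:
  plan:
    - [[-0.0008,0,0.0065],[0,0,0],255]
    - [[-0.0008,0,0.0065],[0,0,0],255]
    - [[-0.0003,0,0.006],[0,0,0],255]
    - [[-0.0003,0,0.006],[0,0,0],255]
    - [[0.0002,0,0.006],[0,0,0],255]
    - [[0.0002,0,0.006],[0,0,0],255]
    - [[0.0006,0,0.0059],[0,0,0],255]
    - [[0.0006,0,0.0059],[0,0,0],255]
    - [[0.001,0,0.0058],[0,0,0],255]
    - [[0.001,0,0.0058],[0,0,0],255]

```text
time_s: 13.13
tcp_pos: [0.5215, -0.007, 0.2953]
eef_rot: [-180.0, 30.5, -100.8]
contact_force: [1.2, -0.7, 2.3]
gripper_width: 0.0007
```

```bash
python3 - <<'E'
from h import *
arcs(np.r_[.225:-.01:-.075])
for n in("scene","top"):
    cv2.imwrite(f"pics/{n}4.png",r.capture(n)[:,:,::-1])
a=np.hstack([cv2.imread("pics/scene4.png")[60:300,130:400],cv2.imread("pics/top4.png")[60:300,130:400]])
cv2.imwrite("pics/m4.png",cv2.resize(a,None,fx=1.45,fy=1.45))
E
```

```text
t 13.13 tcp [ 0.522 -0.007  0.295] rot [-180.    30.5 -100.8] F [ 1.2 -0.7  2.3] w 0.001
 tip chest [-0.0668 -0.0465  0.1419] tcp chest [ 0.024 -0.046  0.295] j [  6.  13. -16. -35. -58.   2.]
0.22 [-0.0673 -0.0465  0.1423] [-0.0006 -0.     -0.0001]
0.15 [-0.0707 -0.0465  0.131 ] [ 0.0028 -0.      0.0114]
0.08 [-0.0732 -0.0465  0.1195] [ 0.0036 -0.      0.0112]
0.0 [-0.075  -0.0465  0.1078] [ 0.0044 -0.      0.011 ]
```

View pics/m4.png

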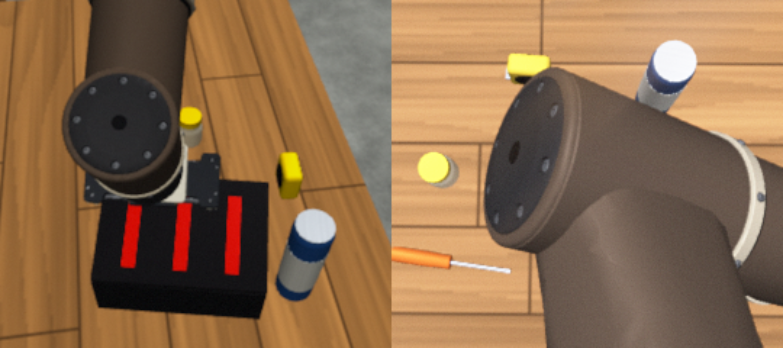

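The lid is following the fingers and is nearly down; the objects around it are undisturbed. I'll finish gently.

Emit:
carry_out:
  plan:
    - [[0.0012,0,0.0057],[0,0,0],255]
    - [[0.0014,0,0.0057],[0,0,0],255]
    - [[0.0018,0,0.0056],[0,0,0],255]
    - [[0.0018,0,0.0056],[0,0,0],255]
    - [[0.0014,0,0.0036],[0,0,0],255]
    - [[0.0012,0,0.0028],[0,0,0],255]
    - [[0.0008,0,0.0018],[0,0,0],255]
    - [[0,0,0],[0,0,0],255]

```text
time_s: 13.9
tcp_pos: [0.5228, 0.0002, 0.2639]
eef_rot: [180.0, 30.5, -100.8]
contact_force: [-0.3, 0.5, 1.0]
gripper_width: 0.0007
```

```bash
python3 - <<'E'
from h import *
arcs([0.0])
E
```

```text
t 13.9 tcp [0.523 0.    0.264] rot [ 180.    30.5 -100.8] F [-0.3  0.5  1. ] w 0.001
 tip chest [-0.074  -0.0468  0.1105] tcp chest [ 0.016 -0.046  0.264] j [  6.  15. -17. -37. -54.   4.]
0.0 [-0.075  -0.0468  0.1078] [ 0.0006 -0.      0.0028]
```

Emit:
carry_out:
  plan:
    - [[0.0005,0,0.0009],[0,0,0],255]
    - [[0.0005,0,0.0009],[0,0,0],255]
    - [[0.0005,0,0.0009],[0,0,0],255]
    - [[0,0,0],[0,0,0],255]

```text
time_s: 14.23
tcp_pos: [0.5228, 0.0003, 0.2613]
eef_rot: [180.0, 30.5, -100.8]
contact_force: [0.4, 0.7, 2.1]
gripper_width: 0.0007
```

Emit:
carry_out:
  plan:
    - [[0.0005,0,0.0009],[0,0,0],255]
    - [[0.0005,0,0.0009],[0,0,0],255]
    - [[0,0,0],[0,0,0],255]

```text
time_s: 14.48
tcp_pos: [0.5229, 0.0003, 0.2604]
eef_rot: [-179.9, 30.5, -100.7]
contact_force: [-4.2, -0.2, 11.4]
gripper_width: 0.0005
```

Emit:
carry_out:
  plan:
    - [[0.0005,0,0.0009],[0,0,0],255]
    - [[0,0,0],[0,0,0],255]
    - [[0,0,0],[0,0,0],255]

```text
time_s: 14.73
tcp_pos: [0.5229, 0.0003, 0.26]
eef_rot: [-179.9, 30.6, -100.7]
contact_force: [-5.7, -1.3, 16.3]
gripper_width: 0.0007
```

Emit:
carry_out:
  plan:
    - [[-0.01,0,-0.017],[0,0,0],255]
    - [[-0.015,0,-0.026],[0,0,0],255]
    - [[-0.018,0,-0.03],[0,0,0],255]
    - [[-0.018,0,-0.03],[0,0,0],255]
    - [[-0.018,0,-0.03],[0,0,0],255]
    - [[-0.018,0,-0.03],[0,0,0],255]
    - [[-0.033,0,0.02],[0,0,0],255]
    - [[-0.033,0,0.02],[0,0,0],255]
    - [[-0.033,0,0.02],[0,0,0],255]
    - [[-0.033,0,0.02],[0,0,0],255]
    - [[-0.033,0,0.02],[0,0,0],255]
    - [[-0.033,0,0.02],[0,0,0],255]

```text
time_s: 15.73
tcp_pos: [0.5661, 0.2304, 0.4451]
eef_rot: [-180.0, 30.5, -100.8]
contact_force: [1.8, -0.0, -0.5]
gripper_width: 0.0001
```

```bash
python3 - <<'E'
from h import *
p,R=st()
for n in("scene","top"):
    cv2.imwrite(f"pics/{n}5.png",r.capture(n)[:,:,::-1])
a=np.hstack([cv2.imread("pics/scene5.png")[60:300,130:400],cv2.imread("pics/top5.png")[60:300,130:400]])
cv2.imwrite("pics/m5.png",cv2.resize(a,None,fx=1.45,fy=1.45))
E
```

```text
t 15.73 tcp [0.566 0.23  0.445] rot [-180.    30.5 -100.8] F [ 1.8 -0.  -0.5] w 0.0
 tip chest [-0.3084 -0.048   0.2918] tcp chest [-0.218 -0.048  0.445] j [ 31.   9.  -2. -26. -60. -33.]
```

View pics/m5.png

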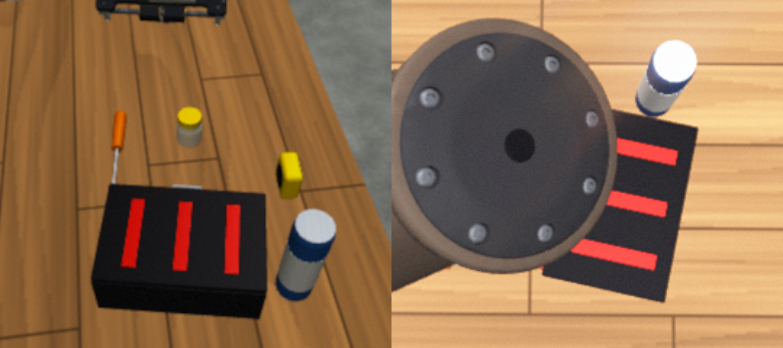

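The lid looks shut in the scene view. I move clear for a last check of the front from above.

Emit:
carry_out:
  plan:
    - [[-0.033,0,0.015],[0,0,0],255]
    - [[-0.033,0,0.015],[0,0,0],255]
    - [[-0.033,0,0.015],[0,0,0],255]
    - [[-0.033,0,0.015],[0,0,0],255]
    - [[-0.033,0,0.015],[0,0,0],255]
    - [[-0.033,0,0.015],[0,0,0],255]
    - [[-0.033,0,0.015],[0,0,0],255]
    - [[-0.033,0,0.015],[0,0,0],255]
    - [[0,0,0],[0,0,0],255]

```text
time_s: 16.58
tcp_pos: [0.6201, 0.5171, 0.4731]
eef_rot: [179.9, 30.4, -100.7]
contact_force: [-0.7, -1.7, -1.5]
gripper_width: 0.0004
```

```bash
python3 - <<'E'
from h import *
p,R=st()
im=r.capture("top");s=r.capture("scene")
for u in((207.2,187.6),(313.4,193.1)): print("lid corner",toC(plane("scene",u,.103)).round(4))
h=cv2.cvtColor(im,cv2.COLOR_RGB2HSV)
for c in red(im)[1]: q=cv2.minAreaRect(c);print(np.round(q[0],1),np.round(q[1],1),toC(plane("top",q[0],.064)).round(3),toC(plane("top",q[0],.105)).round(3))
cv2.imwrite("pics/m6.png",np.hstack([cv2.resize(im[100:280,120:370],None,fx=1.6,fy=1.6,interpolation=2),cv2.resize(s[120:300,150:370],None,fx=1.6,fy=1.6,interpolation=2)])[:,:,::-1])
E
```

```text
t 16.58 tcp [0.62  0.517 0.473] rot [ 179.9   30.4 -100.7] F [-0.7 -1.7 -1.5] w 0.0
 tip chest [-0.5998 -0.0502  0.3196] tcp chest [-0.51  -0.049  0.473] j [ 49.  25.  20. -17. -59. -54.]
lid corner [-0.0922 -0.1255  0.103 ]
lid corner [-0.0917  0.1387  0.103 ]
[282.  234.2] [61.3 10.8] [ 0.003 -0.081  0.064] [-0.    -0.081  0.105]
[238.1 222.9] [ 2.1 44.9] [-0.1   -0.076  0.064] [-0.098 -0.076  0.105]
[289.5 197.9] [60.3 10.8] [0.004 0.003 0.064] [ 0.001 -0.001  0.105]
[297.  162.5] [60.2 10.7] [0.006 0.088 0.064] [0.003 0.079 0.105]
[252.8 157.1] [ 1.7 39.1] [-0.097  0.08   0.064] [-0.095  0.072  0.105]
```

View pics/m6.png

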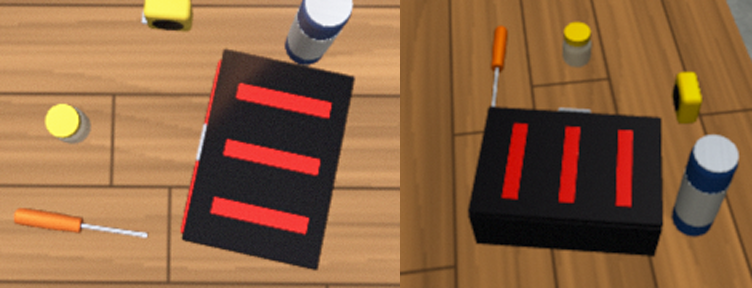

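The final view shows the lid flat, both drawer fronts as equal thin slivers at the front, and everything else standing where it was.

```bash
python3 -c "
from plant import r
print(r.close_job())"
```

```text
the job is handed in; nothing more can be done
None
```

The chest is closed and the job is handed in, at about 17 s of robot time. I pushed the right drawer home, then the left, then pressed the lid down from its outside face with closed fingertips.

- **Drawers:** Each met its hard stop, at about 17 N (right) and 11 N (left). In the last top view both fronts show as equal thin slivers at the home position. An earlier measurement put the left panel 2 mm off nominal, which is within the measuring error.
- **Lid:** It stopped at the shut height, with about 17 N measured on the hand at the end. The front corners measured about 4 mm off nominal along the chest's depth. That is roughly the accuracy of the camera and my pixel reading, and the pictures show it flat.
- **Surroundings:** In the pictures the jar, tape measure, spray can and screwdriver look unmoved. The hand ended well clear of everything.

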